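# Clamp a culture dish in the jig

## Robot

A 6-joint arm with a two-finger parallel gripper is mounted at the origin on a cart in front of the work surface, level with it; the furniture and walls round the work are solid. World frame = base frame: x ahead of the robot, y to its left, z up, the work surface at z = 0. Lengths are in m, angles in rad, forces in N, time in s.
With the tool pointing down it reaches from about 0.35 to 0.925 m from the base axis. Payload 6.4 kg.
Tool frame: the origin (TCP) lies at the very end of the fingers, on their centre line; the grasp point (between the pads) lies 19 mm behind it; z points along the fingers, y is the direction in which the jaws open and shut (so a half turn about z gives the same grasp; the last joint's range is limited). The gripper opens to 94 mm and grips with 3 to 60 N. Pads are 16 mm wide; open, the fingers measure 119 mm over their backs; the gripper's body (75 mm by 177 mm) begins 78 mm behind the grasp point.
Start: joints at [1.136, 0.245, 1.558, -0, 1.339, -0.174], TCP at [0.168, 0.628, 0.205] pointing down, gripper open.
Joint ranges: [-3.13, 3.13], [-1.02, 2.26], [0.13, 2.54], [-0.95, 4.09], [0.21, 2.88], [-2.74, 2.74]. Speed limits (rad/s): [2.57, 2.57, 3.14, 3.14, 3.14, 3.14].

## Interface

Orientations are given as a unit quaternion [x, y, z, w].
In Python, from cell import arm gives the robot as it stands.
- The arm moves only by the tool arm_command, never from a script. Its argument "plan" is text: rows parted by semicolons, each of 5 numbers parted by spaces: the shift along the tool's x, y, z scaled (see below), then the turn about the tool's z scaled (see below), then the gripper's target within -1 to 1 (fully open at 1, half-way at 0, shut at -1). In form: tx ty tz spin hand; .... A call has 1 to 10 rows; each row shifts and turns the commanded pose from where the row before left it, along the tool's axes as they then stand; what a row does not reach is not made up. The controller multiplies each number of a shift by 0.25 m and each number of a turn by 180 degrees. A row lasts 1/8 s, in which the tool goes at most 62.5 mm and 10.7 degrees, less where a joint would pass 70% of its speed; a pose out of reach is approached as far as the arm can. A call with a number of a shift or a turn outside -1 to 1 is refused whole. A call with a gripper value outside its range is refused whole. The fingers move at their own pace and stop on an object; the grip force is fixed at half the most. Time passes only in rows, so rows that do not move let the fingers close. It gives the time, the measured TCP pose, the force and the opening at its end, in the units of the state.
- arm.read_state(): the state, without advancing time (a new reading comes with each control period).
- arm.camera(name): name is "scene" or "side" or "wrist"; returns the picture (420x560x3 uint8, red, green, blue); there is no depth.
- arm.camera_params(name): a dict with "vfov" (degrees; the focal length in pixels is half the picture's height over the tangent of half this angle, whatever the lens; pixels are square), "cx", "cy" (the principal point, pixels), "rvec" (rotation vector, rad) and "tvec" (3), from world to camera coordinates, as OpenCV has them. Camera axes: x right, y down, z forward; pixel columns grow to the right and rows downward; lengths in m; the calibration is good to about 2 mm. A picture is of the moment at which its call begins: read the wrist's pose just before it. camera_params takes no time and is no camera call; for the wrist camera it gives the pose at the moment of the call.
- arm.close_job(): hands the job in, once; it reports no verdict.
The state is a dict: "time_s": time; "joints": joint angles; "joint_velocities": joint speeds; "joint_efforts": joint torques, N m; "eef_pos": TCP position; "eef_rot": TCP orientation; "wrist_force": force on the tool from outside, world axes, zero at the start; "torque": the same for the moment, N m; "opening": opening from 0.0 (shut) to 1.0 (fully open).
Only numpy, scipy, OpenCV 4.12 (cv2) and the standard library are available. Lean on these libraries where they do the work, as an engineer would, in place of code of your own. Each camera call takes 0.05 s, during which the arm holds its last target. There are 200 camera calls.

## Task

On the blue clamping jig, slide the culture dish along the plate with your fingertips, into the white V-shaped stop until it rests against both of its sides. Then push the lever with the red knob over towards the dish, past its dead point, until the clamp snaps down and locks on the dish. Only push: do not lift the dish off the plate, and leave the two vials and the beaker standing where they are; finish clear of everything.

Things in the scene. Friction and masses are not known exactly. Their poses are not given: they have to be found in the camera images.
- jig: Fixed jig: blue plate 8 mm thick, x -125 to +60, y -55 to +145 mm from its origin, which lies on the worktop right under the seat. z up; +x points into the closed end of the white V stop (walls 12 mm high, at 45 degrees, open to -x). A steel bracket 60 mm high stands at x = 0, y = +79 to +135 mm; over it the open clamp arm stands upright to 155 mm, its pad reaching in to y = +65 mm.
- seat (a point): The place of the seated dish's centre, on the plate's top (8 mm above the worktop). A dish that touches both walls of the V has its centre right above this point. (A tall red-topped analyser fills the worktop to the right, y below -0.38 m at x above 0.42 m: keep the arm clear of it on the way.)
- dish_mid (a point): Centre of the loose culture dish (round, clear, with lid, 59 mm across, 15 mm high, about 30 g), half-way up. It starts flat on the plate, 60 to 80 mm before the seat on the -x side of the jig.
- knob (a point): Centre of the red ball knob (24 mm across) on the lever, 100 mm from its hinge, which lies along the jig's x at y = +119 mm, 46 mm up. Open, the lever leans 0.70 rad outward (knob at y = +183 mm, 122 mm above the worktop). Pushed towards the jig's -y, the knob passes the top of its arc (146 mm up) and ends locked at y = +85 mm, 140 mm up.
- clamp_lever (a joint): Lever angle, rad: 0 = open (start, held by its spring), 0.70 = upright, the dead point, 1.05 = locked. The spring resists up to the dead point (at first about 9 N at the knob, level push), then snaps it into lock by itself. The lever turns the clamp arm, whose pad comes down on the middle of the seat and presses the dish's lid with a few newtons.
- clamp_arm: The clamp arm with a 16 mm black pad, turned by the lever; upright when open, level over the dish when locked. Its origin lies on its hinge.
- dish: The same culture dish; its origin is the centre of its underside, z up.
- vial_white: Bystander: white vial with white cap, 22 mm across, 48 mm high, standing beside the jig; origin under its centre.
- vial_red: Bystander: brown vial with red cap, 22 mm across, 48 mm high, standing beside the jig; origin under its centre.
- beaker: Bystander: small clear beaker, 44 mm across, 58 mm high, standing beside the jig; origin under its centre.
Mind the look-alikes: they are no part of the job. Leave any brown, orange or pink look-alike of the dish alone.

How it is judged:
By the outcome, as a careful person would: the job done as asked, in the order asked, and still so for the second after the job is handed in, with the robot touching nothing.
It also fails if it takes over 58 s, if anything falls off the work surface, if the arm or the gripper's body presses on something with over 40 N, if the wrist force passes 120 N, or if a joint passes its speed limit or range.

## Working session

There is one attempt and no reset: what is moved stays moved. The work goes in short steps, Python scripts to look and compute and a tool call to move; the robot and the scene stay as the last step left them, time stands still between calls to the robot, and variables do not carry over. Pictures are saved under pics/ and viewed, about 8 in all and at most 12, crops included, and the job is handed in when it is done.

Besides the shell and the picture viewer there is one more tool, called after "Request:" in YAML: its name, and indented under it one key for each argument. arm_command: Moves the arm, as the interface text tells. Its arguments: {"type":"object","properties":{"plan":{"type":"string"}},"required":["plan"]}

```bash
mkdir -p pics; python3 - <<'E'
from cell import arm
import cv2
s=arm.read_state();print(s['time_s'],s['eef_pos'],s['eef_rot'],s['opening'])
for n in("scene","side","wrist"):
    p=arm.camera_params(n);print(n,p)
    cv2.imwrite(f"pics/{n}0.png",arm.camera(n)[:,:,::-1])
E
```

```text
0.0 [0.16736555 0.62748313 0.20438345] [ 1.30022287e-01  9.91510629e-01 -8.95595980e-04 -2.72948829e-04] 0.9976959863151391
scene {'vfov': 51.805997255255555, 'cx': 275.41928151454596, 'cy': 200.12038067472636, 'rvec': array([ 1.97078053, -0.61151768,  0.40193707]), 'tvec': array([-0.42326933,  0.26046595,  0.57146267])}
side {'vfov': 46.61455956983609, 'cx': 285.0527001036222, 'cy': 205.99624168116927, 'rvec': array([ 0.45673938,  2.5714034 , -1.44940081]), 'tvec': array([ 0.50912861, -0.05017103,  1.07869089])}
wrist {'vfov': 68.71654227910658, 'cx': 282.5473411845148, 'cy': 206.9109537873793, 'rvec': array([-2.29511042, -1.7642155 , -0.25855609]), 'tvec': array([-0.64820418, -0.0297484 ,  0.39313944])}
```

View pics/scene0.png

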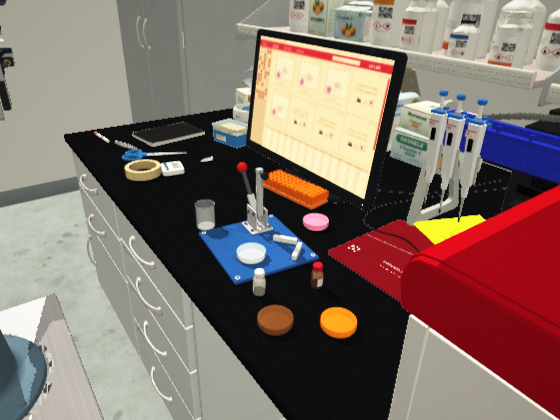

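View pics/side0.png

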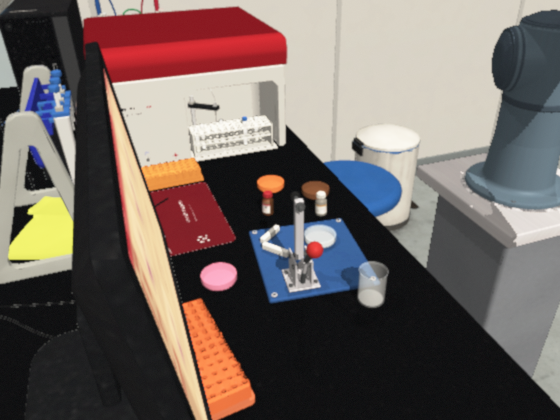

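The scene view shows the jig at about (258,245), the dish at (251,253), the knob at (242,167) and the beaker at (205,214). In the side view the dish is at (320,236), the knob at (314,250) and the beaker at (372,284). I'll zoom in for exact pixels.

```bash
python3 - <<'E'
import cv2,numpy as np
a=cv2.imread("pics/scene0.png")[150:300,185:335];b=cv2.imread("pics/side0.png")[185:315,240:400]
a=cv2.resize(a,None,fx=4,fy=4,interpolation=cv2.INTER_CUBIC);b=cv2.resize(b,None,fx=4.6,fy=4.6,interpolation=cv2.INTER_CUBIC)
cv2.imwrite("pics/a.png",a);cv2.imwrite("pics/b.png",b)
E
```

```text
(no output)
```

View pics/a.png

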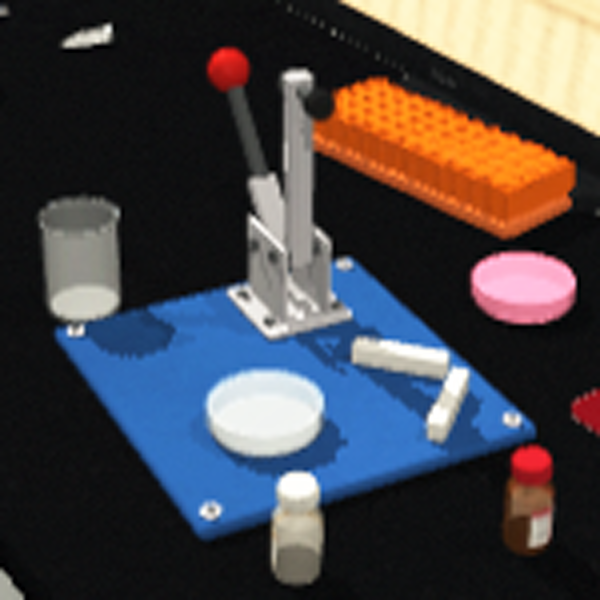

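View pics/b.png

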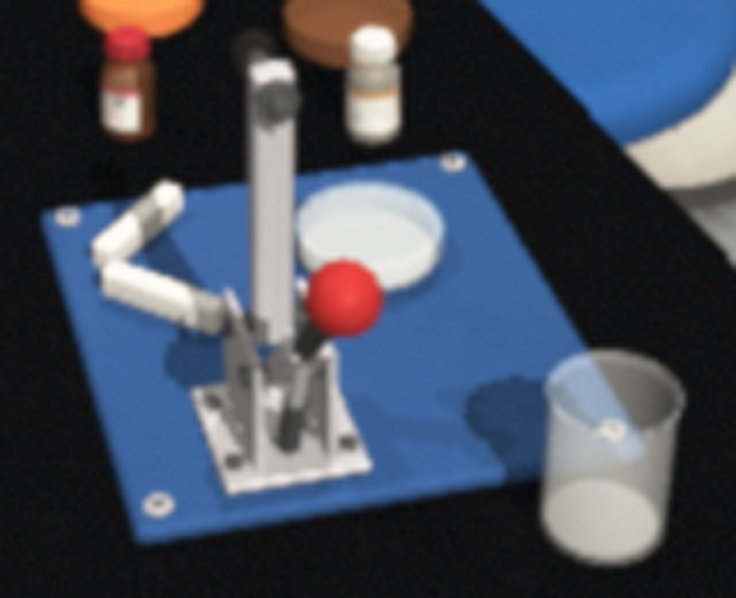

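In crop a the plate screws are at (76,330), (345,264), (512,420) and (210,511), the knob at (229,69) and the dish at (266,412). In crop b the screws are at (613,430), (158,505), (67,216) and (453,162), the knob at (345,298) and the dish at (370,237).

```bash
cat > h.py <<'E'
import cv2,numpy as np
from cell import arm
from scipy.optimize import least_squares
def proj(n,P,p=None):
    p=p or arm.camera_params(n);f=210/np.tan(np.radians(p['vfov'])/2)
    K=np.array([[f,0,p['cx']],[0,f,p['cy']],[0,0,1.]])
    return cv2.projectPoints(np.float64(P).reshape(-1,3),p['rvec'],p['tvec'],K,None)[0][:,0]
A=lambda u:(np.float64(u)+.5)/4-.5+[185,150]
B=lambda u:(np.float64(u)+.5)/4.6-.5+[240,185]
def tri(u,v):
    r=least_squares(lambda X:np.r_[proj("scene",X)[0]-u,proj("side",X)[0]-v],[.6,0,.05]);return r.x,np.abs(r.fun).max()
def jig(q,P):
    c,s=np.cos(q[2]),np.sin(q[2]);P=np.float64(P).reshape(-1,3);return np.c_[q[0]+c*P[:,0]-s*P[:,1],q[1]+s*P[:,0]+c*P[:,1],P[:,2]]
E
python3 - <<'E'
from h import *
np.set_printoptions(precision=4,suppress=True)
sa=A([(76,330),(345,264),(512,420),(210,511)]);sb=B([(613,430),(158,505),(67,216),(453,162)])
T=[tri(u,v) for u,v in zip(sa,sb)]
for t in T:print(t)
def pts(q):
    d=q[3];return jig(q,[(-.125+d,.145-d,.008),(.06-d,.145-d,.008),(.06-d,-.055+d,.008),(-.125+d,-.055+d,.008),(0,.183,.122)])
ka,kb=A((229,69)),B((345,298))
r=min((least_squares(lambda q:np.r_[proj("scene",pts(q))-np.vstack([sa,ka]),proj("side",pts(q))-np.vstack([sb,kb])].ravel(),[.6,0,y,.01]) for y in(-1.5,-.7,0,.7)),key=lambda r:r.cost)
print(r.x,r.fun.reshape(-1,2));q=r.x
for n,u,v in(("knob",(229,69),(345,298)),("dish",(266,412),(370,237)),("beaker",(84,302),(603,525)),("vw",(297,570),(373,130)),("vr",(528,540),(127,128))):
    X,e=tri(A(u),B(v));c,s=np.cos(q[2]),np.sin(q[2]);d=X[:2]-q[:2]
    print(n,X,e,"jig",c*d[0]+s*d[1],-s*d[0]+c*d[1])
E
```

```text
(array([0.4559, 0.1863, 0.0091]), np.float64(0.7730680553659397))
(array([0.6195, 0.1666, 0.0091]), np.float64(0.8269473380771046))
(array([ 0.5987, -0.013 ,  0.009 ]), np.float64(0.5538589231109654))
(array([0.4348, 0.0069, 0.009 ]), np.float64(0.5346017645974257))
[ 0.5542  0.0382 -0.1151  0.0099] [[-0.8165  0.6116]
 [-0.8848  0.6091]
 [-0.7391  0.4524]
 [-0.4679  0.5917]
 [-0.7655  0.7274]
 [-0.5525  0.2062]
 [-0.4684  0.4447]
 [-0.4525  0.4563]
 [-0.5696  0.309 ]
 [-0.9221 -0.2039]]
knob [0.5754 0.2215 0.1229] 1.0348125887080926 jig 1.4890125399222298e-05 0.1844590680150793
dish [0.4936 0.0536 0.0157] 0.9979473740307583 jig -0.06194664839254538 0.008272265938849775
beaker [0.4784 0.2222 0.002 ] 0.8003353060133236 jig -0.0964058345342077 0.1741009995165728
vw [ 0.4507 -0.0418  0.0002] 0.6967509382255344 jig -0.09359211034204779 -0.09132503599200625
vr [ 0.5511 -0.083  -0.0001] 0.6753763391849361 jig 0.010807871553963335 -0.12075059289413578
```

The measurements agree with the text: screws at z of about 9 mm, knob at 123 mm and jig y of +184 mm, dish 62 mm before the seat. I'll spin the tool so its y points from the dish to the seat, with the fingers shut, then move to a point behind the dish.

Request:
arm_command:
  plan: "0 0 0 0.0551 -1;0 0 0 0.0551 -1;0 0 0 0.0551 -1;0 0 0 0.0551 -1;0 0 0 0.0551 -1;0 0 0 0.0551 -1;0 0 0 0.0551 -1;0 0 0 0.0551 -1;0 0 0 0.0551 -1;0 0 0 0 -1"

```text
time_s: 1.4
eef_pos: [0.1675, 0.6278, 0.205]
eef_rot: [0.788, 0.615, -0.0, 0.0]
wrist_force: [0.2, -0.6, -0.4]
opening: 0.007
```

Request:
arm_command:
  plan: "-0.159 0.134 0 0 -1;-0.159 0.134 0 0 -1;-0.159 0.134 0 0 -1;-0.159 0.134 0 0 -1;-0.159 0.134 0 0 -1;-0.159 0.134 0 0 -1;-0.159 0.134 0 0 -1;-0.159 0.134 0 0 -1;-0.159 0.134 0 0 -1;-0.159 0.134 0 0 -1"

```text
time_s: 2.65
eef_pos: [0.3953, 0.1589, 0.2056]
eef_rot: [0.788, 0.616, 0.0, 0.0]
wrist_force: [2.2, 0.3, 0.9]
opening: 0.003
```

Request:
arm_command:
  plan: "-0.159 0.134 0 0 -1;-0.159 0.134 0 0 -1;0 0 0 0 -1;0 0 0 0 -1"

```text
time_s: 3.15
eef_pos: [0.4399, 0.0674, 0.2052]
eef_rot: [0.789, 0.615, -0.0, -0.0]
wrist_force: [-0.3, -0.1, 0.6]
opening: 0.003
```

```bash
python3 - <<'E'
from h import *
s=arm.read_state();print(s['time_s'],s['eef_pos'],s['eef_rot'],s['opening'],s['wrist_force'])
p=arm.camera_params("wrist");im=arm.camera("wrist")[:,:,::-1].copy()
q=[.5542,.0382,-.1151]
for P,c in((jig(q,(0,0,.008)),(0,255,0)),(np.array([.4936,.0536,.0155]),(0,0,255))):
    u=proj("wrist",P,p)[0];print(u);cv2.drawMarker(im,tuple(int(x) for x in u),c,0,10)
cv2.imwrite("pics/w1.png",im)
E
```

```text
3.15 [0.43985929 0.06740371 0.20520878] [ 7.88676989e-01  6.14807654e-01 -1.22341098e-04 -3.75174294e-04] 0.003020458271791447 [-0.28399926 -0.0975889   0.58243088]
[377.48686536 184.47772145]
[328.35356463 185.69943878]
```

View pics/w1.png

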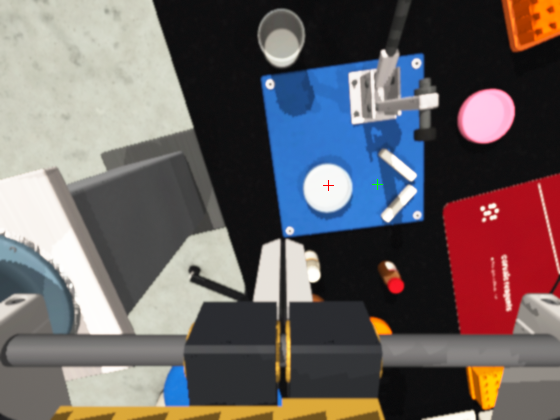

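The wrist view puts the dish at (328,187) and the seat at (377,184), matching my marks, and the V apex is near (418,184). Next I descend behind the dish and push slowly.

Request:
arm_command:
  plan: "0 0 0.2 0 -1;0 0 0.2 0 -1;0 0 0.2 0 -1;0 0 0.13 0 -1;0 0 0.038 0 -1;0 0 0 0 -1;0 0 0 0 -1"

```text
time_s: 4.08
eef_pos: [0.4417, 0.0672, 0.0151]
eef_rot: [0.789, 0.615, 0.001, 0.001]
wrist_force: [-0.1, -0.3, 0.3]
opening: 0.003
```

Request:
arm_command:
  plan: "0 0.025 0 0 -1;0 0.025 0 0 -1;0 0.025 0 0 -1;0 0.025 0 0 -1;0 0.025 0 0 -1;0 0.025 0 0 -1;0 0.025 0 0 -1;0 0.025 0 0 -1"

```text
time_s: 5.08
eef_pos: [0.4884, 0.0548, 0.0137]
eef_rot: [0.789, 0.614, -0.001, -0.001]
wrist_force: [-5.1, 1.4, 7.8]
opening: 0.006
```

```bash
python3 - <<'E'
from h import *
s=arm.read_state();print(s['time_s'],s['eef_pos'],s['wrist_force'])
p=arm.camera_params("wrist");im=arm.camera("wrist")[:,:,::-1].copy()
u=proj("wrist",jig([.5542,.0382,-.1151],(0,0,.0155)),p)[0];print(u);cv2.drawMarker(im,tuple(int(x) for x in u),(0,255,0),0,10)
cv2.imwrite("pics/w2.png",im)
E
```

```text
5.075 [0.48838536 0.05483736 0.01368857] [-5.13630917  1.3672379   7.81839965]
[391.47189408 253.67122375]
```

View pics/w2.png

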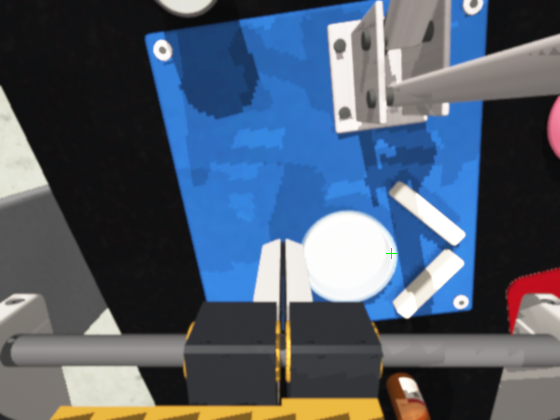

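The dish at (350,256) is in front of the fingers and heading for the seat mark at (391,254), with about 26 mm to go. I'll go on more slowly and watch the force.

Request:
arm_command:
  plan: "0 0 -0.008 0 -1;0 0.016 0 0 -1;0 0.016 0 0 -1;0 0.016 0 0 -1;0 0.016 0 0 -1;0 0.016 0 0 -1;0 0 0 0 -1;0 0 0 0 -1"

```text
time_s: 6.12
eef_pos: [0.5081, 0.0498, 0.0154]
eef_rot: [0.789, 0.614, -0.0, 0.0]
wrist_force: [0.3, 0.8, 0.3]
opening: 0.006
```

Request:
arm_command:
  plan: "0 0.01 0 0 -1;0 0.01 0 0 -1;0 0 0 0 -1;0 0 0 0 -1"

```text
time_s: 6.62
eef_pos: [0.513, 0.0485, 0.0155]
eef_rot: [0.789, 0.614, 0.0, 0.0]
wrist_force: [1.3, -0.3, 0.9]
opening: 0.002
```

```bash
python3 - <<'E'
from h import *
s=arm.read_state();print(s['time_s'],s['eef_pos'],s['wrist_force'])
p=arm.camera_params("wrist");im=arm.camera("wrist")[:,:,::-1].copy()
u=proj("wrist",jig([.5542,.0382,-.1151],(0,0,.0155)),p)[0];print(u);cv2.drawMarker(im,tuple(int(x) for x in u),(0,255,0),0,10)
cv2.imwrite("pics/w3.png",cv2.resize(im[140:340,230:480],None,fx=3,fy=3,interpolation=cv2.INTER_CUBIC))
E
```

```text
6.625 [0.51302159 0.04854936 0.01546391] [ 1.27977041 -0.28517814  0.92032982]
[350.48561667 252.28363519]
```

View pics/w3.png

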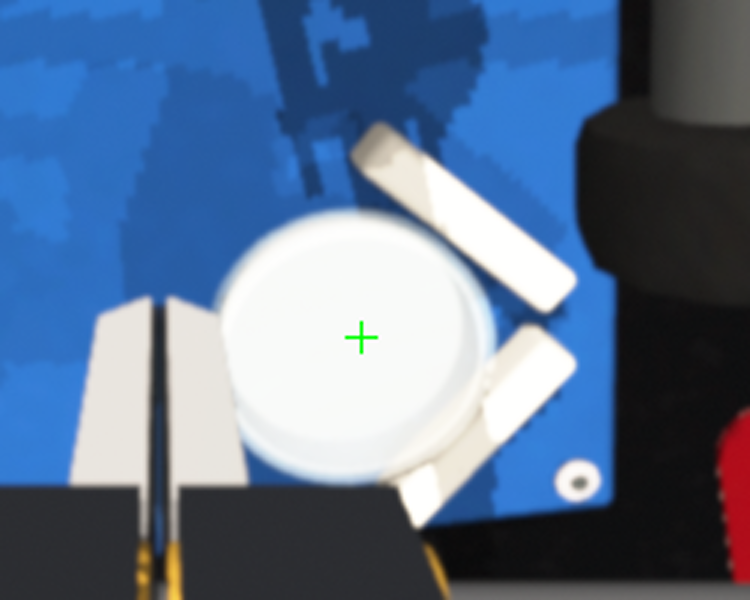

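The dish centre in the crop is at about (355,345), within 1–2 mm of the seat mark, with a small gap still visible at a wall. I'll nudge it in 1–2 mm steps until the force rises.

Request:
arm_command:
  plan: "0 0.006 0 0 -1;0 0 0 0 -1;0 0 0 0 -1"

```text
time_s: 7.05
eef_pos: [0.5143, 0.0483, 0.0154]
eef_rot: [0.789, 0.614, -0.0, -0.0]
wrist_force: [0.2, 0.5, 0.3]
opening: 0.005
```

Request:
arm_command:
  plan: "0 0.006 0 0 -1;0 0 0 0 -1;0 0 0 0 -1"

```text
time_s: 7.42
eef_pos: [0.5147, 0.0482, 0.0151]
eef_rot: [0.789, 0.614, -0.001, -0.001]
wrist_force: [-3.8, 2.2, 3.6]
opening: 0.001
```

Request:
arm_command:
  plan: "0 0.006 0 0 -1;0 0 0 0 -1;0 0 0 0 -1"

```text
time_s: 7.8
eef_pos: [0.5149, 0.0482, 0.0149]
eef_rot: [0.789, 0.614, -0.002, -0.002]
wrist_force: [-8.4, 2.7, 6.4]
opening: 0.003
```

```bash
python3 - <<'E'
from h import *
s=arm.read_state();print(s['time_s'],s['eef_pos'],s['wrist_force'])
p=arm.camera_params("wrist");im=arm.camera("wrist")[:,:,::-1].copy()
u=proj("wrist",jig([.5542,.0382,-.1151],(0,0,.0155)),p)[0];print(u);cv2.drawMarker(im,tuple(int(x) for x in u),(0,255,0),0,10)
cv2.imwrite("pics/w4.png",cv2.resize(im[140:340,230:480],None,fx=3,fy=3,interpolation=cv2.INTER_CUBIC))
E
```

```text
7.8 [0.51486213 0.0481985  0.01489648] [-8.41668675  2.72426063  6.35153392]
[347.75529963 253.00500649]
```

View pics/w4.png

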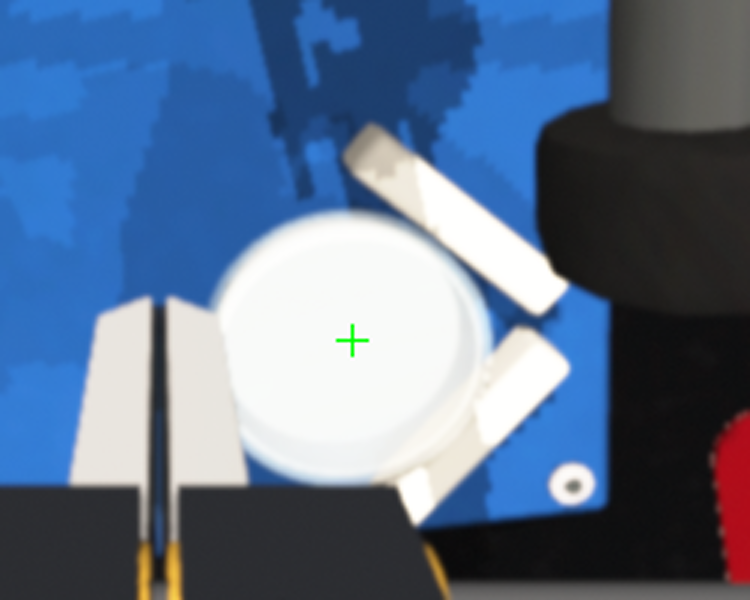

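The dish centre is at about (352,345) in the crop and the force is 9 N, so it is against a stop. I'll overlay the predicted seated dish and the inner wall faces to see whether both walls are touched.

```bash
python3 - <<'E'
from h import *
p=arm.camera_params("wrist");im=arm.camera("wrist")[:,:,::-1].copy()
c=im[165:315,290:440];k=4;big=cv2.resize(c,None,fx=k,fy=k,interpolation=cv2.INTER_CUBIC)
q=[.5542,.0382,-.1151]
sc=proj("wrist",jig(q,(.0501,-.0451,.009)),p)[0];print("screw pred",sc,"seen",(572+.5)/3-.5+230,(484+.5)/3-.5+140)
off=np.array([(572+.5)/3-.5+230,(484+.5)/3-.5+140])-sc
def dr(P,col):
    u=((proj("wrist",jig(q,P),p)+off-[290,165]+.5)*k-.5);cv2.polylines(big,[np.int32(u*8)],False,col,1,cv2.LINE_AA,3)
t=np.linspace(0,6.3,90)
dr(np.c_[.0295*np.cos(t),.0295*np.sin(t),0*t+.023],(0,0,255))
dr(np.c_[.0295*np.cos(t),.0295*np.sin(t),0*t+.008],(0,160,0))
for z,col in((.008,(0,255,255)),(.020,(255,0,255))):
    dr([(.0417-.045,.045,z),(.0417,0,z),(.0417-.045,-.045,z)],col)
cv2.imwrite("pics/w5.png",big)
E
```

```text
screw pred [423.29524731 299.57182501] seen 420.33333333333337 301.0
```

View pics/w5.png

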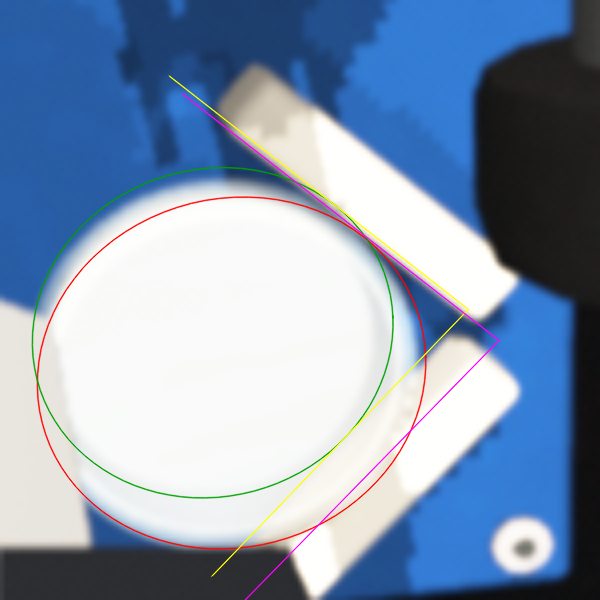

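The predicted walls match the picture. The dish's edge falls about 1–2 mm short of the upper (+y) wall, at (415,300), so it may rest on the lower wall only. I'll back off, shift towards -y, and press the dish from its -y side so the force loads both walls.

Request:
arm_command:
  plan: "0 -0.02 0 0 -1;0 -0.02 0 0 -1;-0.032 0 0 0 -1;-0.032 0 0 0 -1;-0.032 0 0 0 -1;0 0 0 0 -1;0 0 0 0 -1"

```text
time_s: 8.78
eef_pos: [0.5018, 0.0265, 0.0155]
eef_rot: [0.789, 0.614, 0.0, -0.0]
wrist_force: [1.1, 0.1, -0.9]
opening: 0.006
```

Request:
arm_command:
  plan: "0 0.012 0 0 -1;0 0.012 0 0 -1;0 0.012 0 0 -1;0 0 0 0 -1;0 0 0 0 -1"

```text
time_s: 9.4
eef_pos: [0.5104, 0.0245, 0.0154]
eef_rot: [0.789, 0.614, -0.0, -0.0]
wrist_force: [-0.5, 0.3, -0.8]
opening: 0.007
```

Request:
arm_command:
  plan: "0 0.008 0 0 -1;0 0 0 0 -1;0 0 0 0 -1"

```text
time_s: 9.78
eef_pos: [0.5123, 0.024, 0.0154]
eef_rot: [0.789, 0.614, -0.0, -0.0]
wrist_force: [-0.9, 0.4, 0.3]
opening: 0.004
```

Request:
arm_command:
  plan: "0 0.008 0 0 -1;0 0 0 0 -1;0 0 0 0 -1"

```text
time_s: 10.15
eef_pos: [0.5132, 0.0238, 0.0149]
eef_rot: [0.789, 0.614, -0.001, -0.001]
wrist_force: [-4.6, 1.9, 2.7]
opening: 0.004
```

Request:
arm_command:
  plan: "0 0.01 0 0 -1;0 0.01 0 0 -1;0 0 0 0 -1;0 0 0 0 -1"

```text
time_s: 10.65
eef_pos: [0.514, 0.0238, 0.0141]
eef_rot: [0.789, 0.615, -0.004, -0.005]
wrist_force: [-16.0, 3.1, 11.1]
opening: 0.007
```

Request:
arm_command:
  plan: "0 -0.03 0 0 -1;0 -0.05 0 0 -1;0 -0.08 0 0 -1;0 0 -0.2 0 -1;0 0 -0.2 0 -1;0 0 0 0 -1;0 0 0 0 -1"

```text
time_s: 11.52
eef_pos: [0.4802, 0.0321, 0.1152]
eef_rot: [0.789, 0.614, 0.0, 0.0]
wrist_force: [-0.7, -0.3, -0.1]
opening: 0.005
```

```bash
python3 - <<'E'
from h import *
s=arm.read_state();print(s['time_s'],s['eef_pos'],s['wrist_force'])
p=arm.camera_params("wrist");im=arm.camera("wrist")[:,:,::-1].copy()
q=[.5542,.0382,-.1151]
u0=proj("wrist",jig(q,(0.005,0,.02)),p)[0];x0,y0=np.int32(u0)-60;k=5
c=im[y0:y0+120,x0:x0+120]
c=cv2.resize(c,None,fx=k,fy=k,interpolation=cv2.INTER_CUBIC)
c=np.uint8(255*(c/255.)**2.2) # darken to part whites
scr=[proj("wrist",jig(q,P),p)[0] for P in((.0501,-.0451,.009),)];print(u0,scr)
cv2.imwrite("pics/w6.png",c);cv2.imwrite("pics/w6full.png",im);print(x0,y0)
E
```

```text
11.525 [0.48016515 0.03206174 0.11515442] [-0.68693783 -0.27286938 -0.07282213]
[366.0019578  182.12699501] [array([411.61929154, 218.45056651])]
306 122
```

View pics/w6.png

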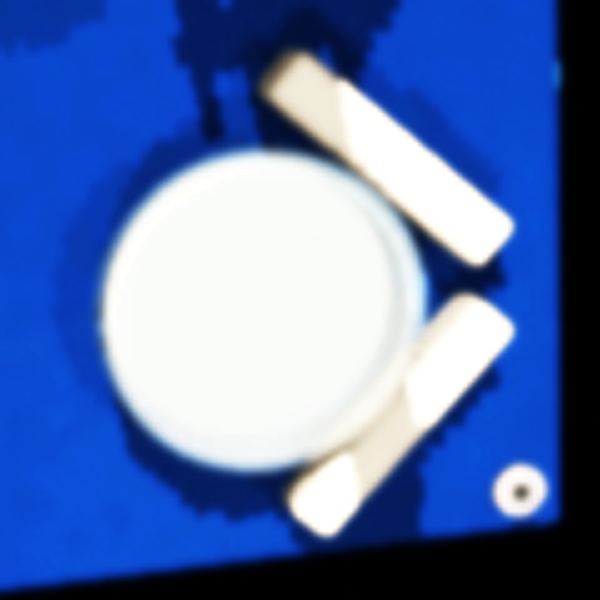

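Now the dish, with its centre at about (263,310) in the crop, looks to be touching both walls, near (375,190) and (400,390). I'll check numerically against the predicted outline, tied to the visible screw at (520,490).

```bash
python3 - <<'E'
from h import *
im=cv2.imread("pics/w6full.png");p=arm.camera_params("wrist");q=[.5542,.0382,-.1151]
np.set_printoptions(precision=1,suppress=True)
off=np.array([306+520/5-.4,122+490/5-.4])-proj("wrist",jig(q,(.0501,-.0451,.009)),p)[0]
t=np.linspace(0,6.3,400)
for dx,dy in((0,0),(-.002,-.002),(-.002,0),(-.002,.002)):
    U=np.vstack([proj("wrist",jig(q,np.c_[dx+.0295*np.cos(t),dy+.0295*np.sin(t),0*t+z]),p)+off for z in(.008,.023)])
    U=(U-[306,122]+.5)*5-.5;T=U[400:]
    print(dx,dy,"silh l,t,r,b",U.min(0),U.max(0),"lid",T.min(0),T.max(0))
for z in(.008,.02):
    U=proj("wrist",jig(q,[(.0117,.03,z),(.0357,.006,z),(.0357,-.006,z),(.0117,-.03,z)]),p)+off;print(z,((U-[306,122]+.5)*5-.5).tolist())
E
```

```text
0 0 silh l,t,r,b [ 91.6 139.3] [433.2 470.9] lid [103.2 148.8] [433.2 470.9]
-0.002 -0.002 silh l,t,r,b [ 82.  151.7] [422.2 482.4] lid [ 93.1 161.8] [422.2 482.4]
-0.002 0 silh l,t,r,b [ 81.  140.8] [421.9 472.3] lid [ 92.1 150.4] [421.9 472.3]
-0.002 0.002 silh l,t,r,b [ 80.1 129.8] [421.6 462.1] lid [ 91.1 138.8] [421.6 462.1]
0.008 [[302.1098051106797, 129.46730273871336], [437.45033286537205, 241.40667696609822], [439.05128082427706, 303.8810030107497], [317.7685660762516, 440.0975976883647]]
0.02 [[320.56248467330573, 136.56345989077263], [461.144865064261, 253.01600607802297], [462.5172194231898, 317.91865700256704], [335.73302269930036, 459.20504960349643]]
```

The observed lid box (101,150)–(428,472) matches the predicted seated one, (103,149)–(433,471), to about 0.5 mm, so the dish is seated. I'll go up, square the tool to the jig, and move beyond the knob at jig y = 0.23 m.

Request:
arm_command:
  plan: "0 0 -0.2 0 -1;0 0 -0.2 0 -1;0 0 0 -0.0426 -1;0.196 0.058 0 0 -1;0.196 0.058 0 0 -1;0.196 0.058 0 0 -1;0.196 0.058 0 0 -1;0.196 0.058 0 0 -1;0 0 0 0 -1;0 0 0 0 -1"

```text
time_s: 12.82
eef_pos: [0.5795, 0.2666, 0.2135]
eef_rot: [0.746, 0.666, -0.002, -0.001]
wrist_force: [0.1, 0.3, -0.1]
opening: 0.006
```

```bash
python3 - <<'E'
from h import *
s=arm.read_state();print(s['time_s'],s['eef_pos'],s['eef_rot'])
d=s['eef_pos'][:2]-np.array([.5542,.0382]);c,k=np.cos(-.1151),np.sin(-.1151);print("jig",c*d[0]+k*d[1],-k*d[0]+c*d[1])
E
```

```text
12.825 [0.57951483 0.26663403 0.21351211] [ 7.46246076e-01  6.65668251e-01 -1.50210300e-03 -5.63385092e-04]
jig -0.0010874119529587813 0.22982985513163287
```

Request:
arm_command:
  plan: "0 0 0.13 0 -1;0 0 0.13 0 -1;0 0 0.14 0 -1;0 0 0 0 -1;-0.05 0 0 0 -1;-0.05 0 0 0 -1;-0.03 0 0 0 -1;-0.03 0 0 0 -1;0 0 0 0 -1"

```text
time_s: 13.95
eef_pos: [0.5782, 0.2343, 0.1225]
eef_rot: [0.747, 0.665, 0.009, -0.003]
wrist_force: [-5.2, 21.9, 16.3]
opening: 0.005
```

Request:
arm_command:
  plan: "-0.03 0 0 0 -1;-0.03 0 0 0 -1;-0.03 0 0 0 -1;-0.03 0 0 0 -1;-0.03 0 0 0 -1;0 0 0 0 -1"

```text
time_s: 14.7
eef_pos: [0.5715, 0.1893, 0.1157]
eef_rot: [0.747, 0.665, -0.0, 0.0]
wrist_force: [-0.6, 1.2, 1.0]
opening: 0.006
```

Request:
arm_command:
  plan: "-0.03 0 0 0 -1;-0.03 0 0 0 -1;-0.02 0 0 0 -1;-0.02 0 0 0 -1;0 0 0 0 -1;0 0 0 0 -1"

```text
time_s: 15.45
eef_pos: [0.5687, 0.1654, 0.1154]
eef_rot: [0.746, 0.666, 0.0, -0.0]
wrist_force: [-0.2, -0.1, -0.4]
opening: 0.005
```

The force is gone, so either the lever snapped over or the finger slipped. I'll back off, rise and look.

Request:
arm_command:
  plan: "0.1 0 0 0 -1;0.2 0 0 0 -1;0 0 -0.2 0 -1;0 0 -0.2 0 -1;0.2 0 -0.1 0 -1;0.2 0 0 0 -1;0.2 0 0 0 -1;0 0 0 0 -1;0 0 0 0 -1"

```text
time_s: 16.58
eef_pos: [0.5941, 0.3888, 0.2401]
eef_rot: [0.746, 0.666, -0.0, 0.0]
wrist_force: [-0.5, 0.2, -0.3]
opening: 0.003
```

```bash
python3 - <<'E'
from h import *
s=arm.read_state();print(s['time_s'],s['eef_pos'],s['wrist_force'])
a=arm.camera("scene")[:,:,::-1];b=arm.camera("side")[:,:,::-1]
r=lambda i:cv2.resize(i,None,fx=2.6,fy=3.4,interpolation=cv2.INTER_CUBIC)
a=cv2.resize(a[150:320,185:335],(400,453),interpolation=3);b=cv2.resize(b[170:330,250:390],(396,453),interpolation=3)
cv2.imwrite("pics/end.png",np.hstack([a,b]))
E
```

```text
16.575 [0.59408953 0.38877335 0.24010455] [-0.4520062   0.19884503 -0.3214254 ]
```

View pics/end.png

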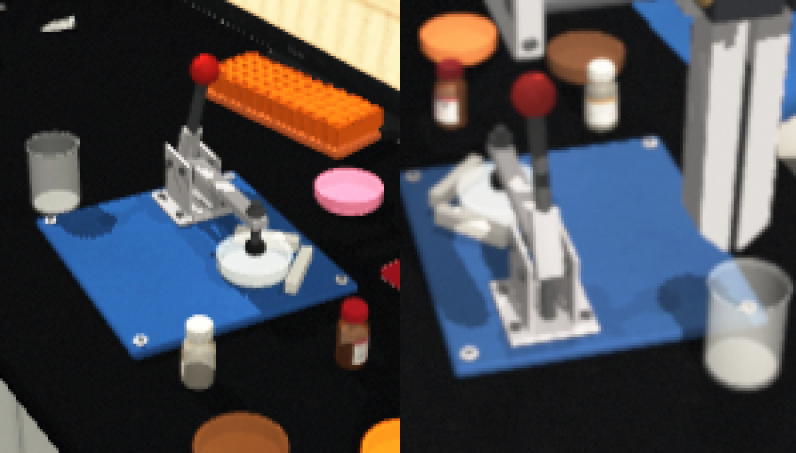

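The clamp arm is level with its pad on the dish in the V, the lever is over with the knob at (204,70) and (533,95), and the vials and beaker are standing. I'll check the knob's position and hand in if it is locked.

```bash
python3 - <<'E'
from h import *
X,e=tri(np.array([261.3,176]),np.array([296.8,203.4]));d=X[:2]-[.5542,.0382];c,k=np.cos(-.1151),np.sin(-.1151)
y=-k*d[0]+c*d[1];print("knob jig",c*d[0]+k*d[1],y,X[2],e)
if abs(y-.085)<.008: print(arm.close_job())
E
```

```text
knob jig 4.216579042669137e-05 0.08540558995816479 0.1395091251221696 0.6005386112157112
the job is handed in; nothing more can be done
None
```

The dish is seated in the V stop, the clamp is locked on it, and the job is handed in at about 17 s on the robot clock.

**Seating:** I slid the dish along the plate with closed fingertips. After the first push it seemed to touch only the lower wall. I backed off and pressed again from its -y side, up to about 20 N at the wrist. The dish outline then matched the predicted seated one to about 0.5–1 mm.

**Clamp:** I pushed the knob past its dead point and backed away. It measured at jig y = 85.4 mm and 139.5 mm up, against 85 and 140 mm for locked. The last pictures show the pad down on the dish.

**Rest of the scene:** The vials and beaker look upright and unmoved, judged by eye. The arm is clear, with wrist force near zero. I did not re-measure the dish in the V after the clamp closed, beyond seeing it there in the last pictures.

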